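# Mount the press screw between the bench centres

## Robot

A 7-joint arm with a two-finger parallel gripper is mounted at the origin on the work surface. World frame = base frame: x ahead of the robot, y to its left, z up, the work surface at z = 0. Lengths are in m, angles in rad, forces in N, time in s.
With the tool pointing down it reaches from about 0.4 to 0.875 m from the base axis. Payload 19.3 kg.
Tool frame: the origin (TCP) lies on the centre line of the jaws, within the pads' length; the fingertips stand 25 mm ahead of it and the grasp point (between the pads) lies 6 mm ahead of it (tips_ahead is the distance from the TCP to the fingertips, in m); z points along the fingers, y is the direction in which the jaws open and shut (so a half turn about z gives the same grasp; the last joint's range is limited). The gripper opens to 85 mm and grips with 20 to 120 N. Pads are 22 mm wide; open, the fingers measure 114 mm over their backs; the gripper's body (76 mm by 85 mm) begins 54 mm behind the grasp point. The pads swing forward as they close: fully open they stand 13 mm farther back than shut.
Start: joints at [1.239, 0.521, -0.036, 1.599, 0.021, 1.021, -0.113], TCP at [0.162, -0.604, 0.256] pointing down, gripper open.
Joint ranges: [-2.91, 2.91], [-0.3, 2.13], [-1.5, 1.42], [0.17, 2.43], [-1.26, 4.41], [0.16, 1.93], [-2.52, 2.52]. Speed limits (rad/s): [1.89, 1.89, 2.39, 2.39, 3.01, 3.01, 3.01].

## Interface

Orientations are given as [roll, pitch, yaw] about the fixed x, y, z axes, in that order (R = Rz(yaw) Ry(pitch) Rx(roll)).
In Python, from workcell import observe, grab_frame, job_done, outline_of, tips_ahead gives the robot as it stands. The module is installed in compiled form; this text tells all that it offers.
- The arm moves only by the tool move_arm, never from a script. Its argument "motion" is a list of rows, each a list of 2 entries, a list of its own where there are three numbers: the shift along the world's x, y, z in mm, then the turn, a rotation vector about the world's x, y, z in rad. A call has 1 to 12 rows; each row is the pose to reach, as a shift and turn from the pose commanded when the call began; what a row does not reach only later rows make up. A row lasts 1/8 s, in which the tool goes at most 62.5 mm and 10.7 degrees, less where a joint would pass 70% of its speed; a pose out of reach is approached as far as the arm can. A call with a gripper value outside its range is refused whole. "jaw" is the finger opening in mm, from 0 to 85.4, set as the call begins (left out, the last holds). The fingers move at their own pace and stop on an object; "grip_force" is the grip in N (left out, the last holds). Time passes only in rows, so rows that repeat a pose let the fingers close. It gives the time, the measured TCP pose, the force and the opening at its end, in the units of the state.
- observe(): the state, without advancing time (a new reading comes with each control period).
- grab_frame(name): name is "scene" or "top" or "wrist"; returns a dict with "frame" (384x512x3 uint8, red, green, blue), "fx", "fy", "cx", "cy" (pixels), "T" (4x4, takes a point from camera to world coordinates); the wrist camera has in their place "mount" (4x4, takes a point from camera to tool coordinates, whose origin is the TCP and whose axes are the flange's). Camera axes: x right, y down, z forward; pixel columns grow to the right and rows downward; lengths in m; the calibration is good to about 2 mm. A picture is of the moment at which its call begins: read the wrist's pose just before it. There is no depth.
- job_done(): hands the job in, once; it reports no verdict.
Trained networks look in the newest picture that a camera, given by its name, has taken for a name from the list of things; names that differ only in an ending like _2 or _b are one class to them, and where a whole thing is asked for, a point or a joint stands for the part that bears it (a point fixed in the world has none). Each returns a list of dicts, best first, with "score" (0 to 1); they miss things now and then, are a little off and sometimes report something else, mostly with a low value. They report only what shows in the picture. A call takes as long as a camera call. They do not tell look-alikes from the thing itself.
- outline_of(label, camera): "pixels" (384x512 bool, what is visible of it) and "pixel" ([column, row] in pixels, amid what is visible of it).
The state is a dict: "clock": time; "qpos": joint angles; "qd": joint speeds; "joint_efforts": joint torques, N m; "position": TCP position; "tool_rot": TCP orientation; "force": force on the tool from outside, world axes, zero at the start; "moment": the same for the moment, N m; "grip_width": finger opening in m.
Only numpy, scipy, OpenCV 4.12 (cv2) and the standard library are available. Lean on these libraries where they do the work, as an engineer would, in place of code of your own. Each camera call takes 0.05 s, during which the arm holds its last target.

## Task

Set the oil press's screw up for its straightness check: lift it out of the sloping drain rack, lay it gently in the two V rests of the bench centres with its hexagonal drive end towards the fixed headstock, and let go. Then slide the tailstock up until both centre points are fully seated in the holes in the screw's ends, so that it is held without end play. Leave the plain shaft in the rack and everything else on the table where it is.

Things in the scene. Friction and masses are not known exactly. Their poses are not given: they have to be found in the camera images.
- screw: Press screw, loose, bare steel, 208 mm long, 0.4 to 0.7 kg, with coarse flights. Origin: on its axis at the centre of mass, mid-flights, where to grip. x runs along it to the drive end. Along x (mm): tip face -100, journal 22 dia to -45, flights 32 dia to +30, collar 38 dia to +38, journal 22 dia to +88, hexagon 19 across flats to the drive face +108. An 11 mm wide centre hole in each end.
- screw_drive_hole (a point): Point on the screw's axis in the centre hole of the hexagonal drive end, 9.5 mm in from the drive face (screw x = +98.5 mm). A fully seated centre point has its tip here. At the start this is the high end.
- screw_tip_hole (a point): The same in the other, round end: 9.5 mm in from the tip face (screw x = -90.5 mm). At the start this is the low end, against the rack's foot stop.
- plain_shaft: Smooth steel shaft, loose, 208 mm long, 22 mm dia all along, in the rack's other place, parallel to the screw and 110 mm from it, axis to axis. Origin on its axis, 100 mm from its low end. Stays.
- rack: Fixed sheet-steel drain rack, 200 x 200 mm. Origin on the table under its middle; x level, from the bars' low end to their high end, roughly to the robot's right. Two bars slope up 40 degrees along x, origins at x 0, y +55 and -55, z 135 mm; which holds the screw varies. V saddles 75 mm below and 70 mm above each origin along the bar; between them 60 mm is free under the bar. High ends 210 mm up.
- bench: Bench centres, fixed: grey bed 100 x 460 mm, ways' top at z 40 mm. Origin on the table under the centre line; y along the bed from headstock (y -198 to -145, top z 145 mm) to tailstock; x across, away from the robot. Centre line: x 0, z 110 mm. V rests at y -65.5 and +68.5, 10 mm thick, 120 degree V, 37 mm wide, hold the 22 mm journals on the centre line. Gauge post 170 mm high at x 68, y -165.
- headstock_point (a point): Tip of the fixed centre point: 60 degree steel cone, 16 mm base, on the centre line at bench y = -114 mm, pointing to +y. The screw must be laid down clear of it, 12 to 30 mm short of seated; the tailstock then pushes it along the rests onto this point.
- rest_middle (a point): Point on the centre line midway between the V rests (bench y +1.5, z 110 mm). Fully seated, the screw's origin lies at bench y = -15.5 mm. Lay it down with its origin at bench y -3 to +14 mm.
- tailstock (a joint): Slide of the tailstock along the bed, m: 0 fully back, grows towards the headstock, up to 0.10; starts at 0 to 0.022. About 0.075 with the screw seated on both points, where it stops hard. Drags with about 4 N, 6 to 12 N while pushing the screw; stays where it is left.
- tailstock_point (a point): Tip of the tailstock's centre point, the same 60 degree cone, on the centre line, pointing at the headstock (bench -y). Moves with the tailstock.
- tailstock_post (a point): Middle of the upright grip post on the tailstock: dark knurled steel, 23 mm dia, reaching 17 mm below and above this point. The block under it (56 mm across the bed, 52 mm along it) ends 27 mm below this point. 62 mm behind the tailstock's tip, 55 mm above the centre line. Moves with the tailstock.
- wrench: Bystander: steel wrench, 190 mm, lying to the left of the bench. Stays.
- end_ring: Bystander: steel ring, 60 mm dia, 18 mm high, lying flat between rack and bench, on the robot side. Stays.
- oil_bottle: Bystander: oil bottle, 68 mm dia, 230 mm high, standing to the left. Origin under its foot. Stays.
- sample_jar: Bystander: glass jar, 56 mm dia, 75 mm high, beyond the rack. Stays.
- label_roll: Bystander: roll of labels, 90 mm dia, 55 mm high, standing on end beyond the bench centres. Stays.
- nozzle: Bystander: steel press nozzle, a stub cone 44 mm dia, 45 mm high, to the right of the rack. Stays.
There are look-alikes about, which are no part of the job. What is shaped like the screw but pink or purple is not meant.

How it is judged:
By the outcome, as a careful person would: the job done as asked, in the order asked, and still so for the second after the job is handed in, with the robot touching nothing.
It also fails if it takes over 51 s, if anything falls off the work surface, if the arm or the gripper's body presses on something with over 40 N, if the wrist force passes 120 N, or if a joint passes its speed limit or range.

## Working session

There is one attempt and no reset: what is moved stays moved. The work goes in short steps, Python scripts to look and compute and a tool call to move; the robot and the scene stay as the last step left them, time stands still between calls to the robot, and variables do not carry over. Pictures are saved under pics/ and viewed, and the job is handed in when it is done.

Besides the shell and the picture viewer there is one more tool, called after "Request:" as a command line: name --argument value ..., lists and objects as JSON in quotes. move_arm: Moves the arm, as the interface text tells. Its arguments: {"type":"object","properties":{"motion":{"type":"array"},"jaw":{"type":"number"},"grip_force":{"type":"number"}},"required":["motion"]}

```bash
mkdir -p pics; cat > h.py <<'E'
import numpy as np, cv2, time
from workcell import *
def snap(cam,name):
    f=grab_frame(cam); cv2.imwrite(f'pics/{name}.png',cv2.cvtColor(f['frame'],cv2.COLOR_RGB2BGR)); return f
def ray(f,px):
    d=np.array([(px[0]-f['cx'])/f['fx'],(px[1]-f['cy'])/f['fy'],1.]); T=f['T']
    return T[:3,3],T[:3,:3]@d
def atz(f,px,z):
    o,d=ray(f,px); return o+d*(z-o[2])/d[2]
def proj(f,p):
    T=np.linalg.inv(f['T']); c=T[:3,:3]@np.asarray(p)+T[:3,3]
    return np.array([f['fx']*c[0]/c[2]+f['cx'],f['fy']*c[1]/c[2]+f['cy']])
def tri(f1,p1,f2,p2):
    o1,d1=ray(f1,p1);o2,d2=ray(f2,p2)
    A=np.stack([d1,-d2],1); s=np.linalg.lstsq(A,o2-o1,rcond=None)[0]
    a=o1+s[0]*d1;b=o2+s[1]*d2; return (a+b)/2,np.linalg.norm(a-b)
E
python3 - <<'E'
from h import *
print(observe())
for c in ['scene','top']:
    f=snap(c,c+'0'); print(c,f['fx'],f['cx'],f['cy'],f['T'].round(3).tolist())
    for n in ['screw','plain_shaft','rack','bench','tailstock','tailstock_post','wrench','end_ring','oil_bottle','sample_jar','label_roll','nozzle']:
        r=outline_of(n,c)
        print(n,[(round(x['score'],2),np.round(x['pixel']).tolist(),int(x['pixels'].sum())) for x in r][:4])
print(observe()['clock'])
E
```

```text
{'clock': 0.0, 'qpos': array([ 1.23880022,  0.52201639, -0.03634431,  1.59997794,  0.0211902 ,
        1.02109343, -0.11278081]), 'qd': array([ 0.00095156,  0.0027336 ,  0.00120429,  0.00047714,  0.00151694,
       -0.00025694,  0.00031202]), 'joint_efforts': array([ 8.47029460e-04, -9.27115774e+01,  1.98079124e+00, -3.69941247e+01,
        1.79088529e-02,  8.04350653e-03, -3.21892639e-05]), 'position': array([ 0.16166269, -0.60342441,  0.25573481]), 'tool_rot': array([-3.14048376e+00,  6.16560093e-05,  2.61814356e-01]), 'force': array([-0.20050648,  0.03104397,  0.90265233]), 'moment': array([-0.01097937, -0.01972427, -0.01108918]), 'grip_width': 0.08547794056340499}
scene 392.7615585585643 254.5745690508602 187.54472704931757 [[-0.11, 0.596, -0.796, 1.685], [0.994, 0.081, -0.076, -0.011], [0.019, -0.799, -0.601, 1.014], [0.0, 0.0, 0.0, 1.0]]
screw [(0.74, [205.0, 171.0], 361), (0.7, [114.0, 188.0], 232), (0.64, [226.0, 166.0], 195), (0.61, [325.0, 186.0], 227)]
plain_shaft [(0.76, [197.0, 185.0], 323)]
rack [(0.96, [201.0, 204.0], 1699), (0.69, [396.0, 212.0], 204)]
bench [(0.82, [
[... 638 characters left out ...]
), (0.89, [176.0, 268.0], 425), (0.72, [305.0, 285.0], 461), (0.69, [325.0, 219.0], 470)]
plain_shaft [(0.97, [326.0, 190.0], 387)]
rack [(0.9, [319.0, 213.0], 2528), (0.7, [206.0, 138.0], 604)]
bench [(0.93, [192.0, 192.0], 4038)]
tailstock [(0.67, [134.0, 199.0], 568)]
tailstock_post [(0.97, [131.0, 198.0], 609)]
wrench [(0.73, [97.0, 234.0], 295), (0.39, [274.0, 139.0], 264)]
end_ring [(0.48, [262.0, 244.0], 170)]
oil_bottle [(0.71, [272.0, 142.0], 242), (0.59, [86.0, 183.0], 708)]
sample_jar [(0.61, [271.0, 141.0], 269)]
label_roll [(0.68, [370.0, 227.0], 138), (0.59, [206.0, 136.0], 546), (0.51, [325.0, 221.0], 438), (0.33, [191.0, 192.0], 4077)]
nozzle [(0.45, [371.0, 227.0], 131)]
1.3
```

View pictures.

```bash
python3 - <<'E'
import cv2
a=cv2.imread('pics/scene0.png')[110:310,90:450];b=cv2.imread('pics/top0.png')[110:330,60:430]
cv2.imwrite('pics/s_c.png',cv2.resize(a,(792,440),interpolation=cv2.INTER_CUBIC));cv2.imwrite('pics/t_c.png',cv2.resize(b,(777,462),interpolation=cv2.INTER_CUBIC))
E
```

```text
(no output)
```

View pics/s_c.png

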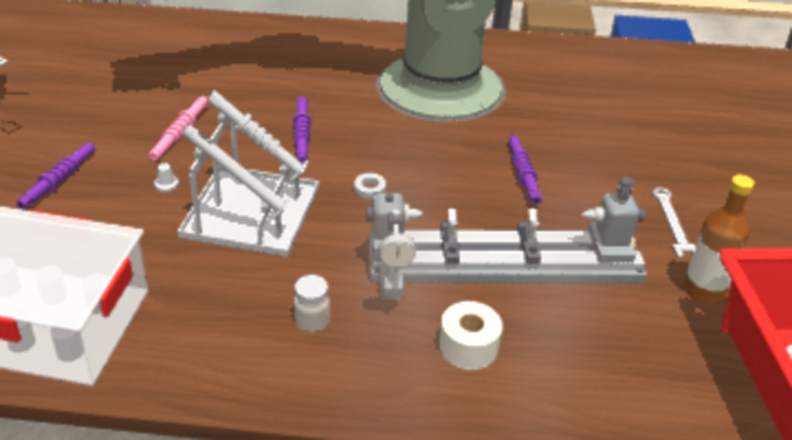

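View pics/t_c.png

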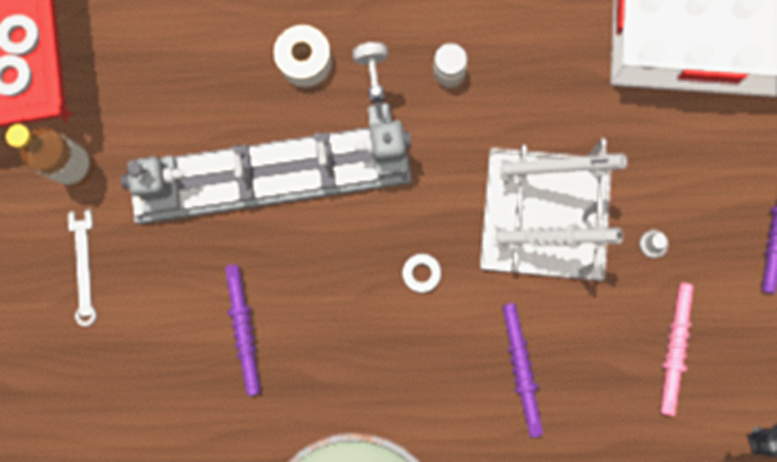

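```bash
cat > fit0.py <<'E'
from h import *
from scipy.optimize import least_squares
F={};M={}
for c in ['scene','top']:
    F[c]=grab_frame(c)
    for n in ['screw','plain_shaft','bench','rack','tailstock_post','label_roll','end_ring','oil_bottle','sample_jar']:
        M[c,n]=outline_of(n,c)
import pickle; pickle.dump((F,M),open('f0.pkl','wb'))
E
python3 fit0.py; python3 - <<'E'
from h import *; import pickle
F,M=pickle.load(open('f0.pkl','rb'))
t=F['top']
def near(c,n,p):
    return min(M[c,n],key=lambda r:np.hypot(*(np.array(r['pixel'])-p)))
def ends(m):
    ys,xs=np.nonzero(m);P=np.stack([xs,ys],1).astype(float);c=P.mean(0)
    u,s,v=np.linalg.svd(P-c,full_matrices=False);a=(P-c)@v[0]
    return c+v[0]*a.min(),c+v[0]*a.max(),c
for n,pt,ps in [('screw',(325,219),(205,171)),('plain_shaft',(326,190),(197,185))]:
    a=near('top',n,pt);b=near('scene',n,ps);print(n,a['pixel'],b['pixel'])
    e1=ends(a['pixels']);e2=ends(b['pixels']);print(np.round(e1,1).tolist(),np.round(e2,1).tolist())
    for i in (0,1):
        for j in (0,1):
            print(i,j,*[np.round(x,3) for x in tri(t,e1[i],F['scene'],e2[j])])
    print('ctr',tri(t,e1[2],F['scene'],e2[2]))
for n,p,z in [('rack',(319,213),0),('tailstock_post',(131,198),.165),('bench',(192,192),.05),('end_ring',(262,244),.01)]:
    r=near('top',n,p);print(n,r['pixel'],atz(t,r['pixel'],z).round(3))
m=near('top','screw',(325,219))['pixels']
im=cv2.cvtColor(t['frame'],cv2.COLOR_RGB2BGR)
b=cv2.resize(im[165:225,110:270],None,fx=5,fy=5,interpolation=cv2.INTER_CUBIC);cv2.imwrite('pics/tb.png',b)
m2=im.copy();m2[m]=(0,0,255)
c=np.hstack([im[170:250,280:370],m2[170:250,280:370]]);cv2.imwrite('pics/tr.png',cv2.resize(c,None,fx=4.4,fy=4.4,interpolation=cv2.INTER_CUBIC))
E
```

```text
screw [324.4, 221.8] [206.0, 171.9]
[[355.0, 221.9], [297.0, 223.2], [325.6, 222.6]] [[185.1, 152.7], [225.7, 186.6], [205.4, 169.6]]
0 0 [ 0.428 -0.403  0.205] 0.001
0 1 [ 0.438 -0.336  0.084] 0.181
1 0 [ 0.447 -0.309  0.221] 0.17
1 1 [ 0.445 -0.242  0.071] 0.007
ctr (array([ 0.43622998, -0.32481026,  0.13938948]), np.float64(0.0025134366644625123))
plain_shaft [329.1, 187.1] [192.7, 187.4]
[[357.0, 186.7], [299.9, 190.5], [328.5, 188.6]] [[174.4, 168.5], [216.7, 203.4], [194.2, 184.8]]
0 0 [ 0.536 -0.416  0.203] 0.0
0 1 [ 0.553 -0.35   0.089] 0.18
1 0 [ 0.549 -0.322  0.215] 0.17
1 1 [ 0.556 -0.257  0.072] 0.008
ctr (array([ 0.54539248, -0.34132633,  0.14326154]), np.float64(0.0064683996770043195))
rack [318.1, 206.6] [ 0.511 -0.321  0.   ]
tailstock_post [133.9, 198.7] [0.524 0.28  0.165]
bench [192.2, 189.3] [0.574 0.113 0.05 ]
end_ring [253.2, 242.2] [ 0.391 -0.091  0.01 ]
```

View pics/tb.png

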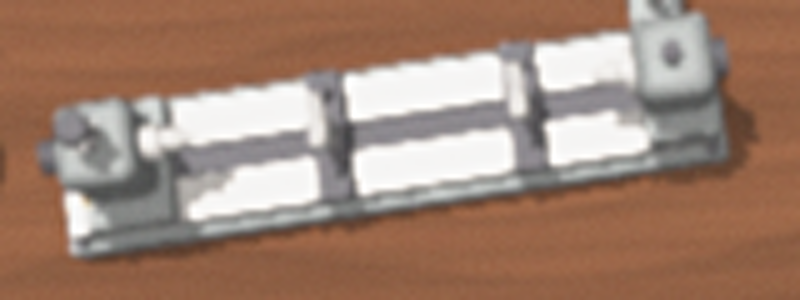

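View pics/tr.png

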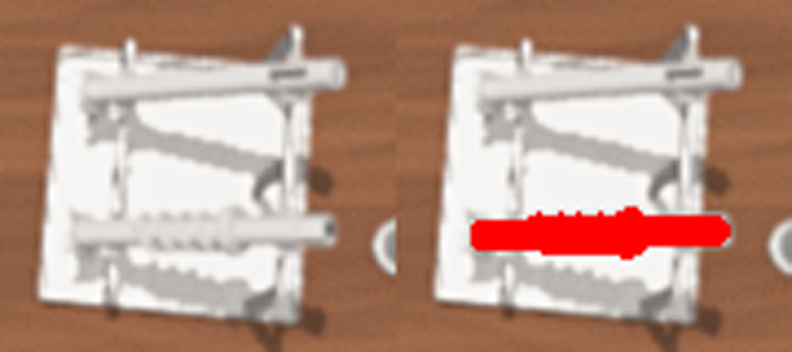

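```bash
cat >> h.py <<'E'
from scipy.spatial.transform import Rotation as Ro
def tool(heading_deg, tilt_deg, ysign=1):
    # axis heading; tool z perpendicular to axis; y across
    a=np.radians(heading_deg);t=np.radians(tilt_deg)
    h=np.array([np.cos(a),np.sin(a),0]);d=h*np.cos(t)+np.array([0,0,np.sin(t)])
    n=-h*np.sin(t)+np.array([0,0,np.cos(t)])
    z=-n;y=ysign*np.array([-h[1],h[0],0]);x=np.cross(y,z)
    return Ro.from_matrix(np.stack([x,y,z],1)),d,n
def rotvec_to(Rt):
    s=observe();R0=Ro.from_euler('xyz',s['tool_rot']);return (Rt*R0.inv()).as_rotvec()
E
python3 - <<'E'
from h import *
for s in (1,-1):
    R,d,n=tool(-97,40,s);print(d,n,rotvec_to(R), np.degrees(np.linalg.norm(rotvec_to(R))))
f=grab_frame('wrist');print({k:np.round(v,3).tolist() for k,v in f.items() if k!='frame'}); print(observe()['clock'])
E
```

```text
[-0.09335733 -0.76033446  0.64278761] [0.0783361  0.63799637 0.76604444] [-0.55804435  0.48500638  1.13598844] 77.6588108251306
[-0.09335733 -0.76033446  0.64278761] [0.0783361  0.63799637 0.76604444] [-0.53679614 -0.6173229  -1.86336669] 116.59899576854765
{'fx': 318.352, 'fy': 318.352, 'cx': 255.722, 'cy': 189.337, 'mount': [[-0.001, -0.954, -0.301, 0.077], [1.0, -0.001, -0.0, 0.0], [-0.0, -0.301, 0.954, -0.118], [0.0, 0.0, 0.0, 1.0]]}
2.35
```

Request:
move_arm --motion '[[[15,15,50],[0,0,0.09]],[[40,50,90],[-0.08,0.07,0.25]],[[80,95,110],[-0.15,0.13,0.4]],[[120,145,115],[-0.22,0.19,0.55]],[[160,200,110],[-0.3,0.26,0.7]],[[200,255,95],[-0.37,0.33,0.84]],[[235,310,80],[-0.44,0.39,0.97]],[[265,365,60],[-0.5,0.44,1.06]],[[290,412,40],[-0.558,0.485,1.136]],[[290,412,35],[-0.558,0.485,1.136]],[[290,412,35],[-0.558,0.485,1.136]]]' --jaw 70

```text
clock: 3.72
position: [0.4522, -0.1905, 0.2905]
tool_rot: [-3.14, 0.698, 1.452]
force: [-0.5, -0.6, -0.9]
grip_width: 0.0696
```

```bash
cat >> h.py <<'E'
def wsnap(name):
    s=observe();f=snap('wrist',name)
    T=np.eye(4);T[:3,:3]=Ro.from_euler('xyz',s['tool_rot']).as_matrix();T[:3,3]=s['position'];f['T']=T@f['mount'];return f
def ends(m):
    ys,xs=np.nonzero(m);P=np.stack([xs,ys],1).astype(float);c=P.mean(0)
    u,s,v=np.linalg.svd(P-c,full_matrices=False);a=(P-c)@v[0]
    return c+v[0]*a.min(),c+v[0]*a.max(),c
E
python3 - <<'E'
from h import *; import pickle
f=wsnap('w1');r=outline_of('screw','wrist');pickle.dump((f,r),open('w1.pkl','wb'))
for x in r: print(x['score'],x['pixel'],x['pixels'].sum(),np.round(ends(x['pixels']),1).tolist())
o=np.array([.436,-.320,.138]);R,d,n=tool(-97,40)
for s in (-.1,-.045,0,.03,.038,.108): print(s,proj(f,o+s*d))
im=cv2.imread('pics/w1.png');cv2.imwrite('pics/w1b.png',cv2.resize(im,(800,600)))
E
```

```text
0.84 [88.3, 76.0] 4138 [[168.8, 51.3], [7.8, 98.8], [89.9, 74.6]]
0.7 [297.2, 228.9] 754 [[237.2, 220.3], [330.0, 231.7], [293.6, 227.3]]
0.69 [257.0, 163.5] 4823 [[257.3, 63.0], [256.5, 264.0], [256.9, 161.5]]
0.58 [169.1, 185.5] 1541 [[115.9, 186.1], [235.1, 189.8], [171.0, 187.8]]
-0.1 [255.62277809  64.88994997]
-0.045 [255.55045278 124.72849538]
0 [255.49672276 169.18218719]
0.03 [255.46330841 196.82764427]
0.038 [255.45469896 203.95069416]
0.108 [255.3842845  262.20830163]
```

View pics/w1b.png

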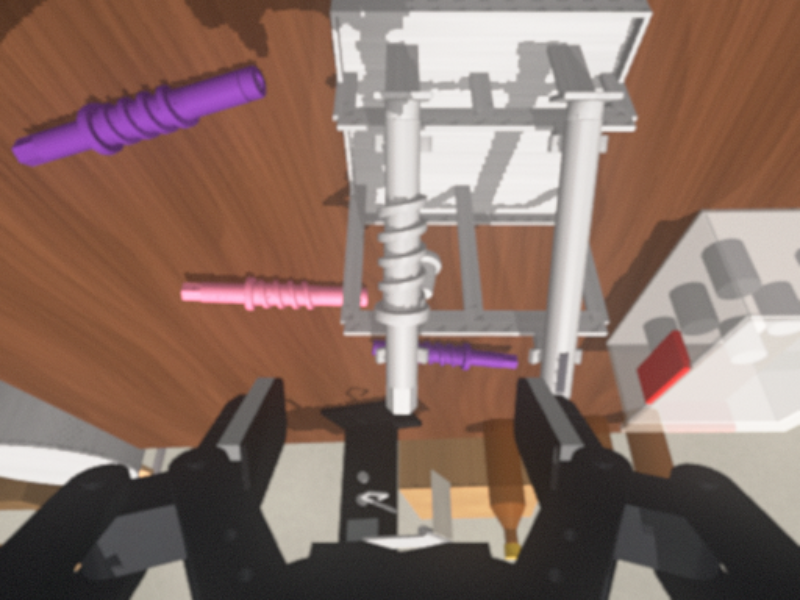

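Request:
move_arm --motion '[[[-4,-31,-37],[0,0,0]],[[-8,-70,-83],[0,0,0]],[[-11,-98,-115],[0,0,0]],[[-13,-115,-135],[0,0,0]],[[-14.7,-125.5,-148],[0,0,0]],[[-14.7,-125.5,-148],[0,0,0]],[[-14.7,-125.5,-148],[0,0,0]]]'

```text
clock: 4.7
position: [0.4375, -0.3169, 0.1442]
tool_rot: [3.14, 0.698, 1.448]
force: [1.0, 0.1, 0.3]
grip_width: 0.0697
```

```bash
python3 - <<'E'
from h import *
f=wsnap('w2');im=cv2.imread('pics/w2.png');cv2.imwrite('pics/w2b.png',cv2.resize(im,(800,600)))
s=observe();print(s['qpos'].round(2),s['position'],s['force'])
E
```

```text
[ 0.37  0.61 -0.31  2.1   1.22  0.95 -1.01] [ 0.43758936 -0.31680386  0.14415808] [ 0.27038783  0.99736698 -0.28380083]
```

View pics/w2b.png

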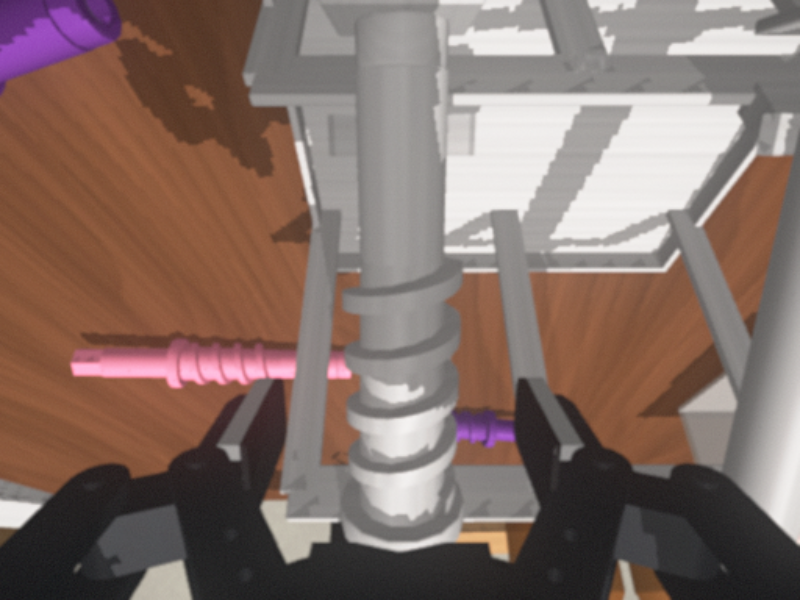

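Request:
move_arm --motion '[[[0,0,0],[0,0,0]],[[0,0,0],[0,0,0]],[[0,0,0],[0,0,0]],[[0,0,0],[0,0,0]],[[0,0,0],[0,0,0]],[[0,0,0],[0,0,0]]]' --jaw 20 --grip_force 90

```text
clock: 5.5
position: [0.438, -0.3168, 0.1439]
tool_rot: [3.14, 0.698, 1.449]
force: [1.4, 3.3, 8.1]
grip_width: 0.0299
```

Request:
move_arm --motion '[[[0.5,3,4],[0,0,0]],[[1.2,10,12],[0,0,0]],[[3,26,31],[0,0,0]],[[6,51,61],[0,0,0]],[[8,64,77],[0,0,0]],[[8,64,77],[0,0,0]]]'

```text
clock: 6.25
position: [0.4457, -0.2521, 0.2213]
tool_rot: [3.139, 0.697, 1.449]
force: [0.3, -0.6, -5.6]
grip_width: 0.0295
```

```bash
python3 - <<'E'
from h import *
f=wsnap('w3');im=cv2.imread('pics/w3.png');cv2.imwrite('pics/w3b.png',cv2.resize(im,(800,600)))
s=observe();print(s['qpos'].round(2),s['position'],s['force'],s['moment'])
E
```

```text
[ 0.3   0.47 -0.38  2.07  1.01  1.09 -0.89] [ 0.44512901 -0.25287349  0.22049832] [-0.38458092 -0.46568139 -6.13501527] [ 1.3677102  -0.15176927  0.01659145]
```

View pics/w3b.png

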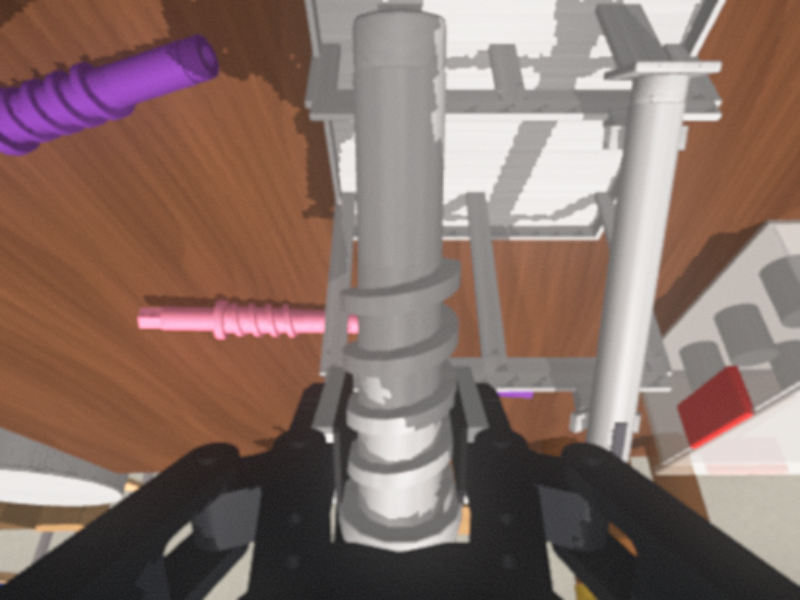

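```bash
python3 - <<'E'
from h import *; import pickle
F,M=pickle.load(open('f0.pkl','rb'));t=F['top']
p=atz(t,(124,190),.182);h=atz(t,(245,176),.145);print(p,h)
u=(p-h)[:2];L=np.linalg.norm(u);u/=L;print('len',L,'heading',np.degrees(np.arctan2(u[1],u[0])))
b=h[:2]+.1715*u;print('bench origin',b,'rest mid',b+.0015*u)
# corners of bed foot (table level) in crop: bottom-left (75,255), bottom-right (728,160)
a=atz(t,(110+75/5,165+255/5),.0);c=atz(t,(110+728/5,165+160/5),.0);print(a,c,np.linalg.norm(a-c),np.degrees(np.arctan2(*(a-c)[1::-1])))
R,d,n=tool(np.degrees(np.arctan2(-u[1],-u[0])),0);print(rotvec_to(R))
E
```

```text
[0.54932656 0.30649046 0.182     ] [ 0.59297232 -0.07168828  0.145     ]
len 0.38068899928272404 heading 96.5834024716943
bench origin [0.57330995 0.09868085] rest mid [0.57313798 0.10017096]
[0.49500223 0.35664822 0.        ] [ 0.55073331 -0.10318736  0.        ] 0.46320050804060137 96.91042064769582
[ 0.69941734 -0.00159643  0.22687399]
```

Request:
move_arm --motion '[[[3,25,35],[0,0,0]],[[6,70,70],[0.1,0,0.03]],[[10,125,100],[0.25,0,0.08]],[[14,180,125],[0.4,0,0.13]],[[18,238,150],[0.53,0,0.17]],[[22,295,165],[0.62,0,0.2]],[[25,348,175],[0.68,0,0.22]],[[25,380,180],[0.7,-0.002,0.227]],[[25,393,180],[0.7,-0.002,0.227]],[[25,393,180],[0.7,-0.002,0.227]],[[25,393,180],[0.7,-0.002,0.227]]]'

```text
clock: 7.68
position: [0.4701, 0.1384, 0.3997]
tool_rot: [-3.14, 0.001, 1.684]
force: [-0.8, -0.5, -5.5]
grip_width: 0.0298
```

```bash
python3 - <<'E'
from h import *
import pickle
f=wsnap('w4');im=cv2.imread('pics/w4.png');cv2.imwrite('pics/w4b.png',cv2.resize(im,(800,600)));pickle.dump(f,open('w4.pkl','wb'))
s=observe();print(s['clock'],s['qpos'].round(2),s['position'],s['tool_rot'],s['force'],s['moment'])
E
```

```text
7.725 [ 0.2   0.23 -0.73  1.71  0.16  1.26 -0.46] [0.4701503  0.1384739  0.39987324] [-3.14029738e+00  5.29553015e-04  1.68399874e+00] [ 0.06015584 -0.00925754 -5.52809666] [-0.04107367 -0.01770711  0.02117258]
```

View pics/w4b.png

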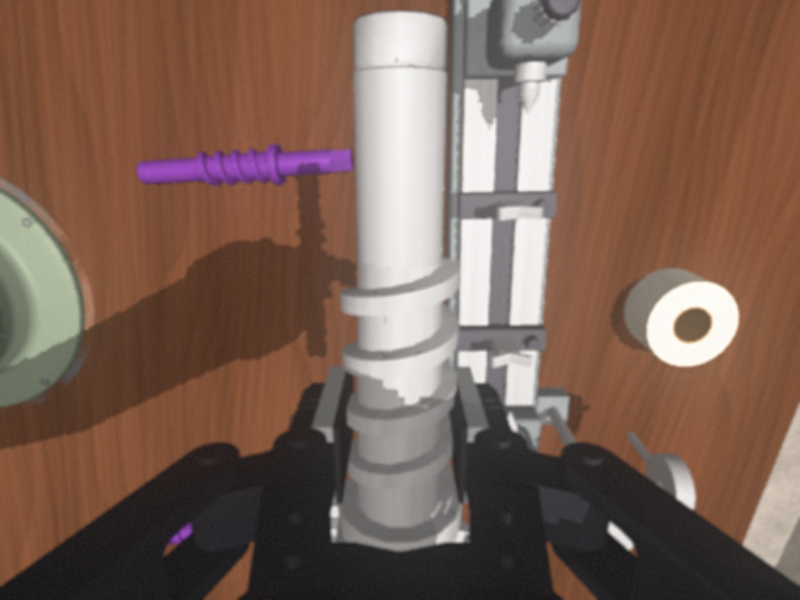

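```bash
python3 - <<'E'
from h import *
im=cv2.imread('pics/w4.png');cv2.imwrite('pics/w4c.png',cv2.resize(im[0:260,280:400],None,fx=3,fy=3,interpolation=cv2.INTER_CUBIC)[:600]) 
cv2.imwrite('pics/w4c.png',cv2.resize(im[0:150,285:385],(400,600),interpolation=cv2.INTER_CUBIC))
cv2.imwrite('pics/w4d.png',cv2.resize(im[115:290,285:385],(342,598),interpolation=cv2.INTER_CUBIC))
a=cv2.imread('pics/w4c.png');b=cv2.imread('pics/w4d.png');b=cv2.copyMakeBorder(b,0,2,0,0,0);cv2.imwrite('pics/w4e.png',np.hstack([a,b]))
s=cv2.imread('pics/scene0.png')[180:250,250:390];cv2.imwrite('pics/s_b.png',cv2.resize(s,(800,400),interpolation=cv2.INTER_CUBIC))
E
```

```text
(no output)
```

View pics/w4e.png

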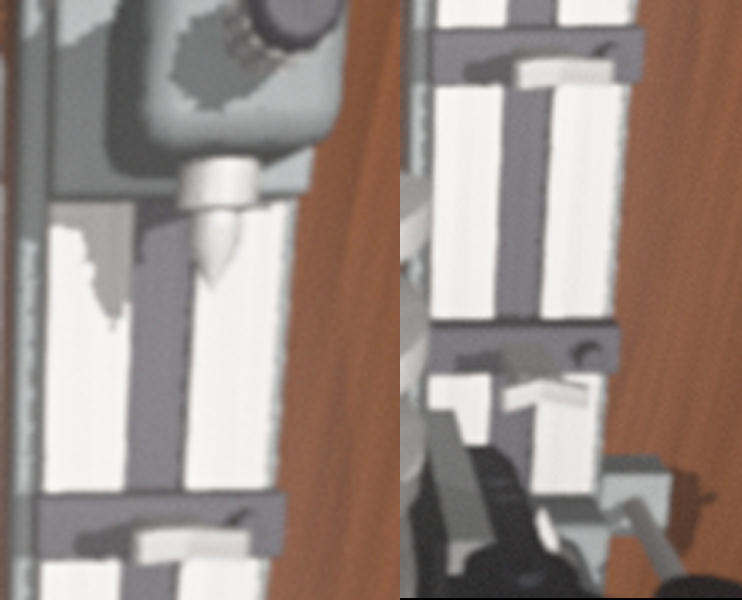

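View pics/s_b.png

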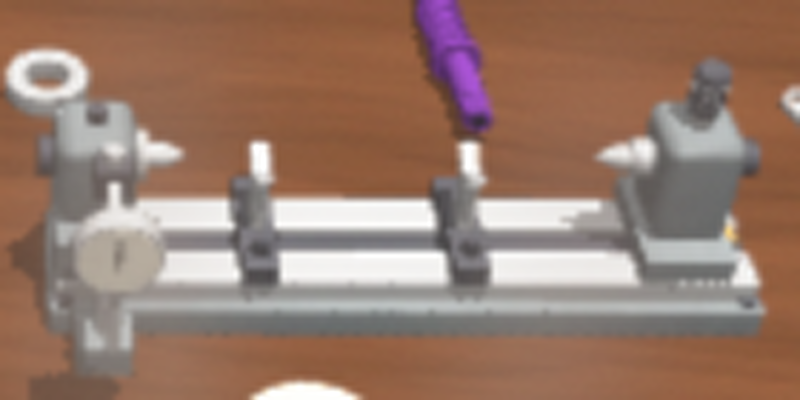

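```bash
cat > fit.py <<'E'
from h import *; import pickle
from scipy.optimize import least_squares
F,M=pickle.load(open('f0.pkl','rb'));w=pickle.load(open('w4.pkl','rb'))
t,s=F['top'],F['scene']
# slide q : tailtip y=150-q(+): tip at seated .075 -> y=75 => y=.150-q ; post .212-q
obs=[(s,(0,-.114,.11),0,(282,207)),(s,(0,.150,.11),1,(354.3,207.5)),(s,(0,.212,.182),1,(374.8,191.4)),
(t,(0,.212,.182),1,(124,190)),(t,(0,-.1715,.145),0,(245,176)),
(w,(0,.150,.11),1,(338,71.8)),(w,(-.0185,.0685,.108),0,(318.2,137)),(w,(.0185,.0685,.108),0,(347.3,137.5)),
(w,(-.0185,-.0655,.108),0,(315.7,232)),(w,(.0185,-.0655,.108),0,(340,230.5))]
def pt(p,l,k):
    x,y,a,q=p;l=np.array(l);l[1]-=q*k;c,sn=np.cos(a),np.sin(a)
    return np.array([x+c*l[0]-sn*l[1],y+sn*l[0]+c*l[1],l[2]])
def res(p): return np.concatenate([proj(f,pt(p,l,k))-np.array(o) for f,l,k,o in obs])
r=least_squares(res,[.573,.099,.115,.003],loss='soft_l1')
print(r.x,np.degrees(r.x[2]));print(res(r.x).reshape(-1,2).round(1).tolist())
p=r.x
for n,l,k in [('rest_mid',(0,.0015,.11),0),('lay origin y+6',(0,.006,.11),0),('post',(0,.212,.165),1),('post seated',(0,.137,.165),0),('dir -y',(0,-1,0),0)]: print(n,pt(p,l,k).round(4))
E
python3 fit.py
```

```text
[0.57474657 0.09907441 0.1222875  0.00340099] 7.006557399719588
[[0.2, -0.3], [-0.2, -0.3], [0.3, 0.2], [0.1, 0.0], [-0.2, -0.8], [-0.3, -0.0], [0.5, -0.1], [0.3, -0.9], [-1.7, 0.3], [0.3, 1.5]]
rest_mid [0.5746 0.1006 0.11  ]
lay origin y+6 [0.574 0.105 0.11 ]
post [0.5493 0.3061 0.165 ]
post seated [0.558  0.2351 0.165 ]
dir -y [ 0.6967 -0.8935  0.    ]
```

```bash
python3 - <<'E'
from h import *; import pickle
f=pickle.load(open('w4.pkl','rb'));mi=np.linalg.inv(f['mount'])
def pr(p):
    c=mi[:3,:3]@np.array(p)+mi[:3,3];return np.array([f['fx']*c[0]/c[2]+f['cx'],f['fy']*c[1]/c[2]+f['cy']])
for n,x,r in [('tip',.1,.011),('tipch',.083,.011),('flightstart',.045,.011),('collar',-.03,.019),('collar',-.038,.019)]:
    for zc in (.004,.006,.008):
        print(n,zc,pr((x,0,zc-r))*1.5625,(pr((x,r,zc))*1.5625)[0])
r=outline_of('screw','wrist');
im=f['frame']
cv2.imwrite('pics/w4f.png',cv2.resize(cv2.cvtColor(im[0:60,215:300],cv2.COLOR_RGB2BGR),None,fx=8,fy=8,interpolation=cv2.INTER_CUBIC))
E
```

```text
tip 0.004 [400.09523655  15.38519344] 450.2009144510506
tip 0.006 [400.07539859  17.72232524] 449.3213657959662
tip 0.008 [400.05630014  19.97233404] 448.4715542149464
tipch 0.004 [400.14934788 107.07361807] 447.99809971445404
tipch 0.006 [400.1294963  107.64037046] 447.19363569954817
tipch 0.008 [400.11034941 108.18700419] 446.41518730888964
flightstart 0.004 [400.25286313 282.47402171] 443.7247738039833
flightstart 0.006 [400.23326966 280.12637081] 443.05656967324313
flightstart 0.008 [400.21430466 277.85402166] 442.4080600613139
collar 0.004 [400.48609178 566.6776657 ] 464.0793726047491
collar 0.006 [400.46535551 560.49095974] 463.25335741568176
collar 0.008 [400.44520985 554.48046477] 462.44806365281664
collar 0.004 [400.49888637 590.37908607] 463.07163811604886
collar 0.006 [400.47834095 583.96721495] 462.2712911788019
collar 0.008 [400.45837035 577.73473446] 461.490707985313
```

View pics/w4f.png

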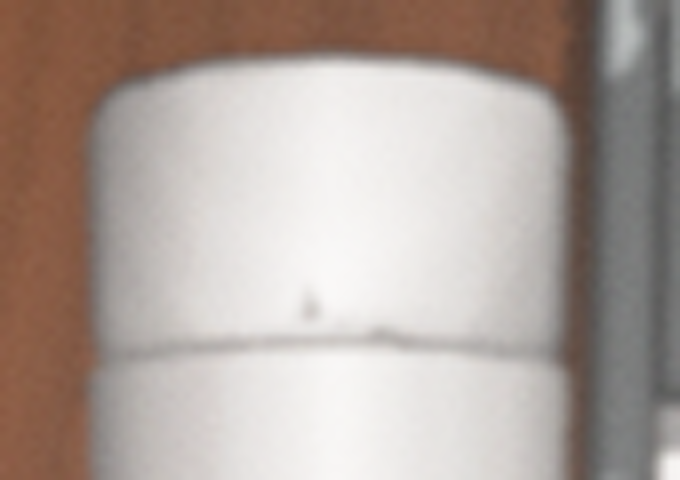

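Request:
move_arm --motion '[[[20,-7,-20],[0,0,0]],[[55,-18,-55],[0,0,0.004]],[[88,-30,-95],[0,0,0.0085]],[[104,-35,-140],[0,0,0.0085]],[[104,-35,-185],[0,0,0.0085]],[[104,-35,-220],[0,0,0.0085]],[[104,-35,-240],[0,0,0.0085]],[[104,-35,-250],[0,0,0.0085]],[[104,-35,-250],[0,0,0.0085]],[[104,-35,-250],[0,0,0.0085]]]'

```text
clock: 9.02
position: [0.5746, 0.1049, 0.1514]
tool_rot: [3.14, -0.0, 1.694]
force: [-0.2, -0.1, -4.9]
grip_width: 0.0296
```

```bash
python3 - <<'E'
from h import *
import pickle
f=wsnap('w5');im=cv2.imread('pics/w5.png');s5=snap('scene','s5')
s=cv2.imread('pics/s5.png')[160:250,250:410];cv2.imwrite('pics/w5b.png',np.vstack([cv2.resize(im,(480,360))[:, :],cv2.resize(s,(480,240))])[:600])
cv2.imwrite('pics/s5b.png',cv2.resize(s,(800,450),interpolation=cv2.INTER_CUBIC));cv2.imwrite('pics/w5b.png',cv2.resize(im,(800,600)))
s=observe();print(s['clock'],s['qpos'].round(2),s['position'],s['tool_rot'],s['force'],s['moment'])
E
```

```text
9.125 [ 0.12  0.65 -0.58  1.78  0.46  0.85 -0.55] [0.57447919 0.10486645 0.15125276] [ 3.14070166e+00 -2.93882880e-04  1.69393005e+00] [-0.02074262  0.35399205 -5.77806152] [-0.00036513  0.00272864 -0.00175626]
```

View pics/w5b.png

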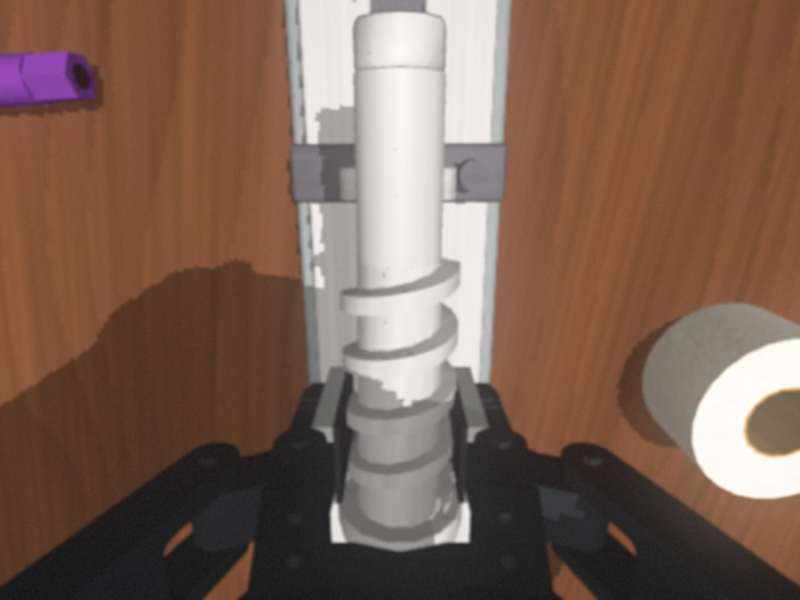

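View pics/s5b.png

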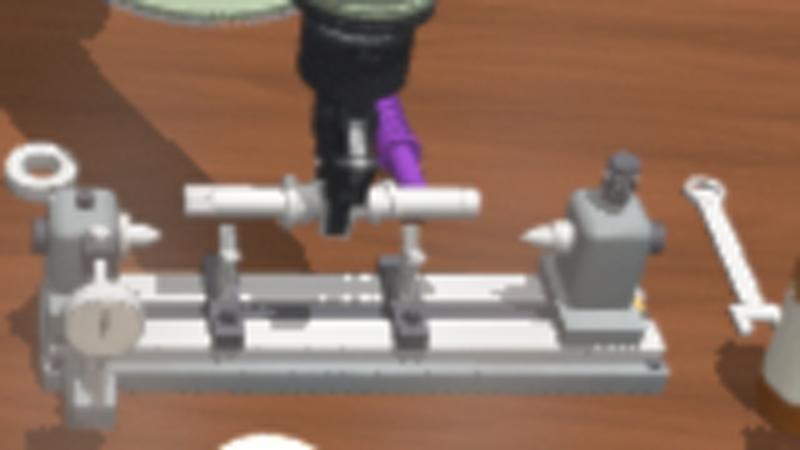

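```bash
python3 - <<'E'
from fit import *
R,d,n=tool(-83,0)
for zc in (.143,.1455):
  for px in ((287.4,200.6),(346.2,200.6)):
    o,dd=ray(s,px); # y along bench on the plane z=zc
    X=o+dd*(zc-o[2])/dd[2]; v=X[:2]-r.x[:2];a=r.x[2];print(zc,'bench x,y',v@[np.cos(a),np.sin(a)],v@[-np.sin(a),np.cos(a)])
E
```

```text
[0.57474657 0.09907441 0.1222875  0.00340099] 7.006557399719588
[[0.2, -0.3], [-0.2, -0.3], [0.3, 0.2], [0.1, 0.0], [-0.2, -0.8], [-0.3, -0.0], [0.5, -0.1], [0.3, -0.9], [-1.7, 0.3], [0.3, 1.5]]
rest_mid [0.5746 0.1006 0.11  ]
lay origin y+6 [0.574 0.105 0.11 ]
post [0.5493 0.3061 0.165 ]
post seated [0.558  0.2351 0.165 ]
dir -y [ 0.6967 -0.8935  0.    ]
0.143 bench x,y 0.005541594191852073 -0.09785676813395902
0.143 bench x,y 0.0031762076937359397 0.11205343827552719
0.1455 bench x,y 0.008649798737225862 -0.09827744050659538
0.1455 bench x,y 0.006291202610762073 0.11103017164765912
```

Request:
move_arm --motion '[[[0,-2,-8],[0,0,0]],[[0,-3.5,-18],[0,0,0]],[[0,-3.5,-26],[0,0,0]],[[0,-3.5,-29],[0,0,0]],[[0,-3.5,-29],[0,0,0]],[[0,-3.5,-29],[0,0,0]]]'

```text
clock: 9.88
position: [0.5742, 0.1014, 0.1215]
tool_rot: [-3.141, -0.0, 1.694]
force: [-0.6, -0.5, -4.9]
grip_width: 0.0294
```

```bash
python3 - <<'E'
from h import *
s=observe();print(s['clock'],s['position'],s['tool_rot'],s['force'],s['moment'])
E
```

```text
9.875 [0.5741928  0.10143483 0.12153107] [-3.14145601e+00 -4.30269988e-04  1.69418511e+00] [-0.62377881 -0.45263582 -4.91917783] [-0.03947059 -0.02300048 -0.00290908]
```

Request:
move_arm --motion '[[[0,0,-1],[0,0,0]],[[0,0,-2],[0,0,0]],[[0,0,-2],[0,0,0]]]'

```text
clock: 10.25
position: [0.5742, 0.1013, 0.1195]
tool_rot: [-3.142, -0.0, 1.694]
force: [1.3, -0.6, -2.1]
grip_width: 0.0293
```

Request:
move_arm --motion '[[[0,0,-0.7],[0,0,0]],[[0,0,-1.5],[0,0,0]],[[0,0,-1.5],[0,0,0]]]'

```text
clock: 10.62
position: [0.5747, 0.1014, 0.119]
tool_rot: [3.14, 0.0, 1.694]
force: [-2.9, -1.4, 16.2]
grip_width: 0.0295
```

Request:
move_arm --motion '[[[0,0,0.7],[0,0,0]],[[0,0,1],[0,0,0]],[[0,0,1],[0,0,0]]]'

```text
clock: 11.0
position: [0.5746, 0.1014, 0.1191]
tool_rot: [3.141, -0.0, 1.694]
force: [3.3, -0.3, 4.9]
grip_width: 0.0292
```

Request:
move_arm --motion '[[[0,0,0],[0,0,0]],[[0,0,0],[0,0,0]],[[0,0,0],[0,0,0]],[[0,0,0],[0,0,0]]]' --jaw 56 --grip_force 60

```text
clock: 11.5
position: [0.5739, 0.1013, 0.1187]
tool_rot: [-3.141, -0.0, 1.694]
force: [0.4, 0.1, 0.0]
grip_width: 0.0559
```

```bash
python3 - <<'E'
from h import *
f=wsnap('w6');im=cv2.imread('pics/w6.png');s5=snap('scene','s6')
s=cv2.imread('pics/s6.png')[160:250,250:410]
cv2.imwrite('pics/s6b.png',cv2.resize(s,(800,450),interpolation=cv2.INTER_CUBIC));cv2.imwrite('pics/w6b.png',cv2.resize(im,(800,600)))
s=observe();print(s['clock'],s['position'],s['tool_rot'],s['force'],s['grip_width'])
E
```

```text
11.6 [0.57399466 0.10130634 0.11876577] [-3.14092140e+00 -3.07798750e-04  1.69412182e+00] [ 0.86564353  0.01889007 -0.10835949] 0.055878322617663116
```

View pics/w6b.png

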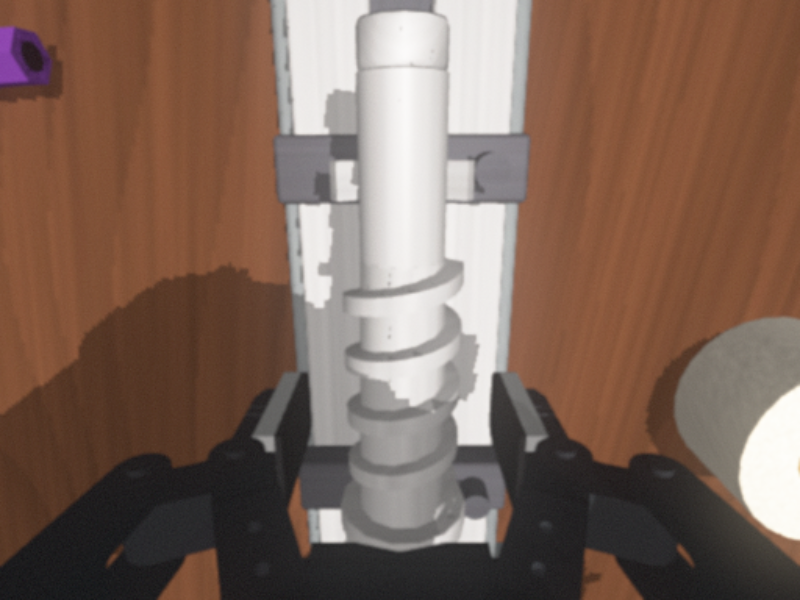

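View pics/s6b.png

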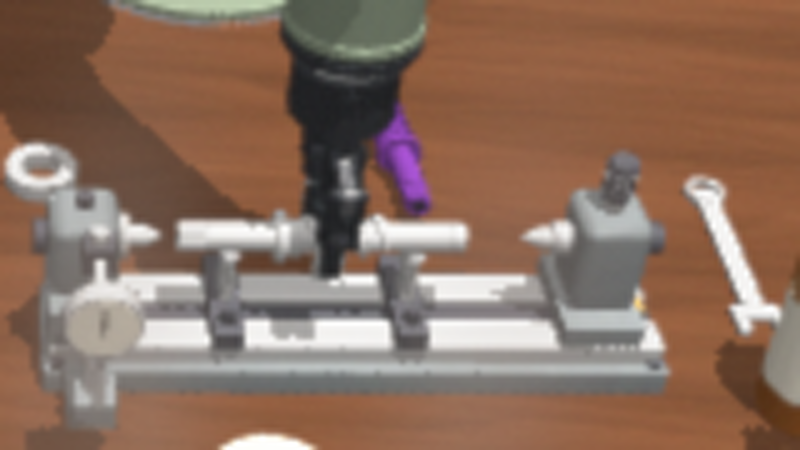

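Request:
move_arm --motion '[[[0,0,12],[0,0,0]],[[0,0,50],[0,0,0]],[[0,0,100],[0,0,0]],[[-5,40,130],[0,0,0]],[[-12,98,130],[0,0,0]],[[-19,155,130],[0,0,0]],[[-24,195,130],[0,0,0]],[[-25,205,130],[0,0,0]],[[-25,205,130],[0,0,0]],[[-25,205,130],[0,0,0]]]'

```text
clock: 12.85
position: [0.5496, 0.3048, 0.249]
tool_rot: [-3.141, 0.0, 1.692]
force: [0.1, -0.7, 0.3]
grip_width: 0.0559
```

```bash
python3 - <<'E'
from h import *
f=wsnap('w7');im=cv2.imread('pics/w7.png');s5=snap('scene','s7')
s=cv2.imread('pics/s7.png')[160:250,250:410]
cv2.imwrite('pics/s7b.png',cv2.resize(s,(800,450),interpolation=cv2.INTER_CUBIC));cv2.imwrite('pics/w7b.png',cv2.resize(im,(800,600)))
s=observe();print(s['clock'],s['position'],s['tool_rot'],s['force'],s['grip_width'],tips_ahead() if callable(tips_ahead) else tips_ahead)
for z in (.148,.182): print(proj(f,(.5493,.3061,z))*1.5625)
print(s['qpos'].round(2))
E
```

```text
12.95 [0.54955383 0.30495099 0.24897253] [-3.14124070e+00  1.40576899e-04  1.69238211e+00] [-0.78240246  0.2104594  -0.41473663] 0.05590033083392839 0.025
[399.5355478  308.60895511]
[399.58655558 336.38302962]
[-0.18  0.6  -0.65  1.57  0.39  1.1  -0.8 ]
```

View pics/w7b.png

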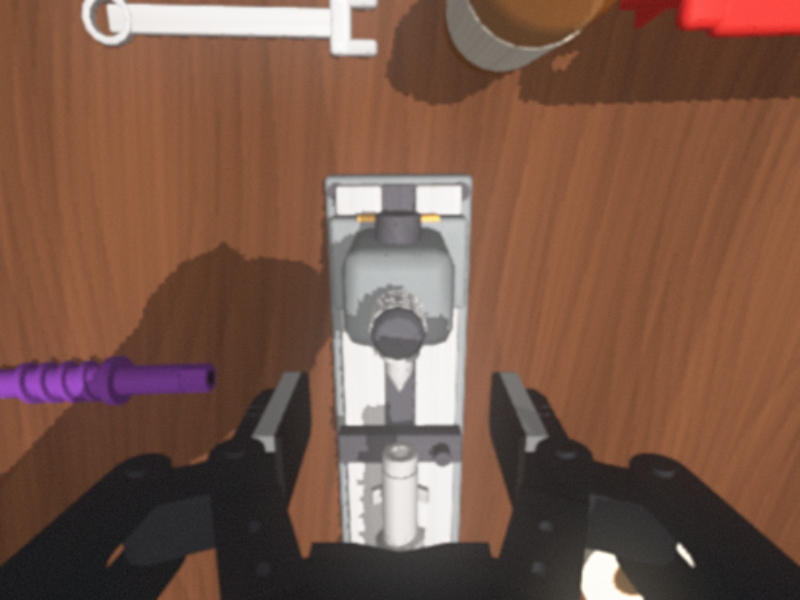

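View pics/s7b.png

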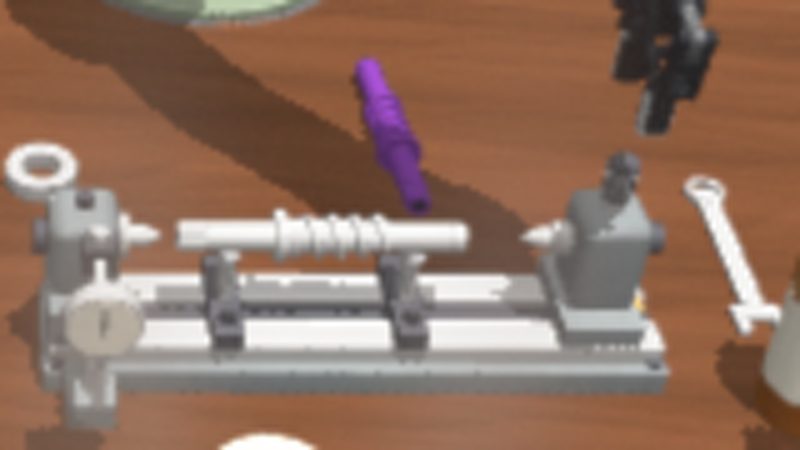

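Request:
move_arm --motion '[[[0,1,-25],[0,0,0]],[[0,1,-52],[0,0,0]],[[0,1,-70],[0,0,0]],[[0,1,-76],[0,0,0]],[[0,1,-76],[0,0,0]],[[0,1,-76],[0,0,0]]]'

```text
clock: 13.7
position: [0.5494, 0.3075, 0.1737]
tool_rot: [3.141, -0.001, 1.694]
force: [-0.7, -0.6, 0.2]
grip_width: 0.0558
```

Request:
move_arm --motion '[[[0,0,0],[0,0,0]],[[0,0,0],[0,0,0]],[[0,0,0],[0,0,0]],[[0,0,0],[0,0,0]],[[0,0,0],[0,0,0]]]' --jaw 12 --grip_force 80

```text
clock: 14.32
position: [0.5484, 0.3075, 0.1735]
tool_rot: [-3.14, -0.0, 1.694]
force: [-7.8, -2.6, 10.6]
grip_width: 0.0208
```

Request:
move_arm --motion '[[[-0.5,-3,1],[0,0,0]],[[0,-8,1],[0,0,0]],[[0.7,-14,1],[0,0,0]],[[1.5,-20,1],[0,0,0]],[[2.2,-26,1],[0,0,0]],[[2.9,-32,1],[0,0,0]],[[3.5,-37,1],[0,0,0]],[[3.9,-40,1],[0,0,0]],[[3.9,-40,1],[0,0,0]]]'

```text
clock: 15.45
position: [0.5535, 0.2669, 0.1736]
tool_rot: [3.141, -0.001, 1.694]
force: [5.3, 1.1, -7.6]
grip_width: 0.0206
```

```bash
python3 - <<'E'
from h import *
s5=snap('scene','s8')
s=cv2.imread('pics/s8.png')[160:250,250:410]
cv2.imwrite('pics/s8b.png',cv2.resize(s,(800,450),interpolation=cv2.INTER_CUBIC))
s=observe();print(s['clock'],s['position'],s['tool_rot'],s['force'],s['grip_width'])
E
```

```text
15.5 [0.55350568 0.26695041 0.17355338] [ 3.14145096e+00 -3.95024295e-04  1.69361654e+00] [ 6.6280507   0.77045817 -7.89397552] 0.020601950218868847
```

View pics/s8b.png

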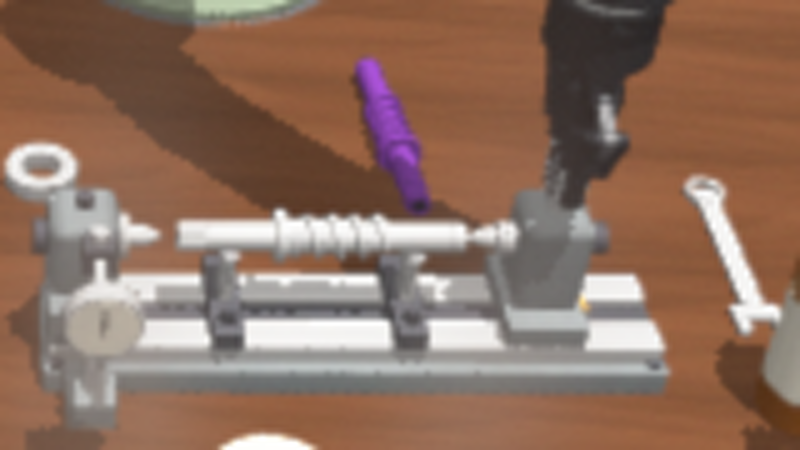

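Request:
move_arm --motion '[[[0,-2,-0.4],[0,0,0]],[[0.2,-5,-0.4],[0,0,0]],[[0.5,-8,-0.4],[0,0,0]],[[0.8,-11,-0.4],[0,0,0]],[[1.2,-14,-0.4],[0,0,0]],[[1.6,-17,-0.4],[0,0,0]],[[1.9,-20,-0.4],[0,0,0]],[[2.3,-23,-0.4],[0,0,0]],[[2.4,-24,-0.4],[0,0,0]],[[2.4,-24,-0.4],[0,0,0]]]'

```text
clock: 16.75
position: [0.5564, 0.244, 0.1736]
tool_rot: [3.14, -0.002, 1.694]
force: [9.0, 5.9, -8.1]
grip_width: 0.0208
```

```bash
python3 - <<'E'
from h import *
s5=snap('scene','s9')
s=cv2.imread('pics/s9.png')[160:250,250:410]
cv2.imwrite('pics/s9b.png',cv2.resize(s,(800,450),interpolation=cv2.INTER_CUBIC))
s=observe();print(s['clock'],s['position'],s['tool_rot'],s['force'],s['grip_width'])
E
```

```text
16.8 [0.55641758 0.24395974 0.17357587] [ 3.13969962e+00 -1.98850519e-03  1.69410980e+00] [10.45181353  6.80671644 -7.51564214] 0.02073456286600328
```

View pics/s9b.png

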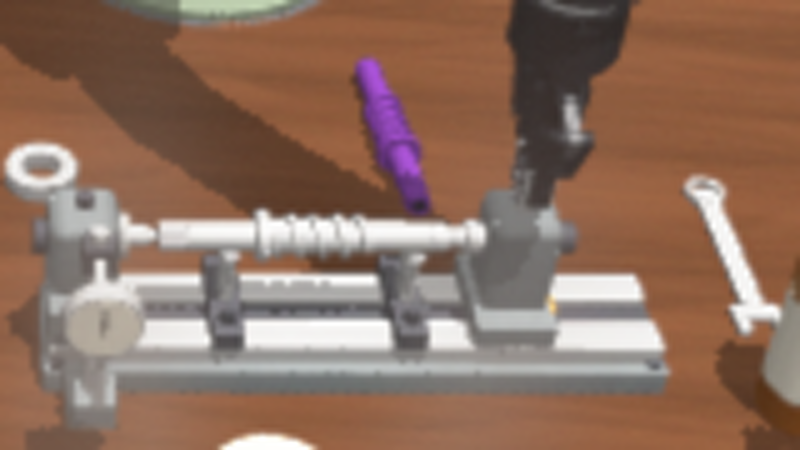

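Request:
move_arm --motion '[[[0.6,-1,0],[0,0,0]],[[1,-3,0],[0,0,0]],[[1.3,-5,0],[0,0,0]],[[1.4,-6,0],[0,0,0]],[[1.4,-6,0],[0,0,0]]]'

```text
clock: 17.42
position: [0.5572, 0.2381, 0.1736]
tool_rot: [3.141, -0.002, 1.694]
force: [5.7, 6.4, -6.3]
grip_width: 0.021
```

Request:
move_arm --motion '[[[0.2,-0.7,0],[0,0,0]],[[0.2,-1.4,0],[0,0,0]],[[0.2,-1.5,0],[0,0,0]]]'

```text
clock: 17.8
position: [0.5573, 0.237, 0.1735]
tool_rot: [3.141, -0.003, 1.695]
force: [5.5, 8.9, -7.5]
grip_width: 0.0208
```

Request:
move_arm --motion '[[[0.2,-0.7,0],[0,0,0]],[[0.3,-1.4,0],[0,0,0]],[[0.3,-1.5,0],[0,0,0]]]'

```text
clock: 18.18
position: [0.5574, 0.2363, 0.1736]
tool_rot: [3.141, -0.004, 1.695]
force: [4.6, 12.3, -8.4]
grip_width: 0.0209
```

Request:
move_arm --motion '[[[0.1,-0.7,0],[0,0,0]],[[0.2,-1.4,0],[0,0,0]],[[0.2,-1.5,0],[0,0,0]]]'

```text
clock: 18.55
position: [0.5575, 0.2358, 0.1736]
tool_rot: [3.14, -0.005, 1.696]
force: [4.7, 18.2, -11.6]
grip_width: 0.0208
```

Request:
move_arm --motion '[[[0.1,-1,0.3],[0,0,0]],[[0.2,-2,0.3],[0,0,0]],[[0.2,-2.5,0.3],[0,0,0]],[[0.2,-2.5,0.3],[0,0,0]]]'

```text
clock: 19.05
position: [0.5576, 0.235, 0.1736]
tool_rot: [3.14, -0.008, 1.697]
force: [8.2, 28.3, -21.4]
grip_width: 0.0208
```

```bash
python3 - <<'E'
from h import *
s5=snap('scene','s10');f=wsnap('w10')
s=cv2.imread('pics/s10.png')[160:250,250:410]
cv2.imwrite('pics/s10b.png',cv2.resize(s,(800,450),interpolation=cv2.INTER_CUBIC))
im=cv2.imread('pics/w10.png');cv2.imwrite('pics/w10b.png',cv2.resize(im,(800,600)))
s=observe();print(s['clock'],s['position'],s['tool_rot'],s['force'],s['moment'],s['grip_width'])
E
```

```text
19.15 [0.557551   0.23502786 0.17366471] [ 3.1396892  -0.00770241  1.69732001] [  8.48406972  27.89658601 -20.41004132] [ 5.70405311 -1.41828787 -0.04376887] 0.020924282680868815
```

View pics/s10b.png

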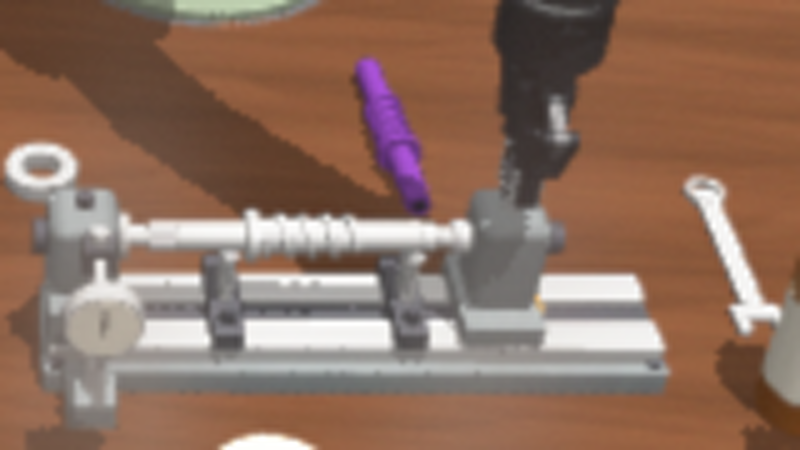

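View pics/w10b.png

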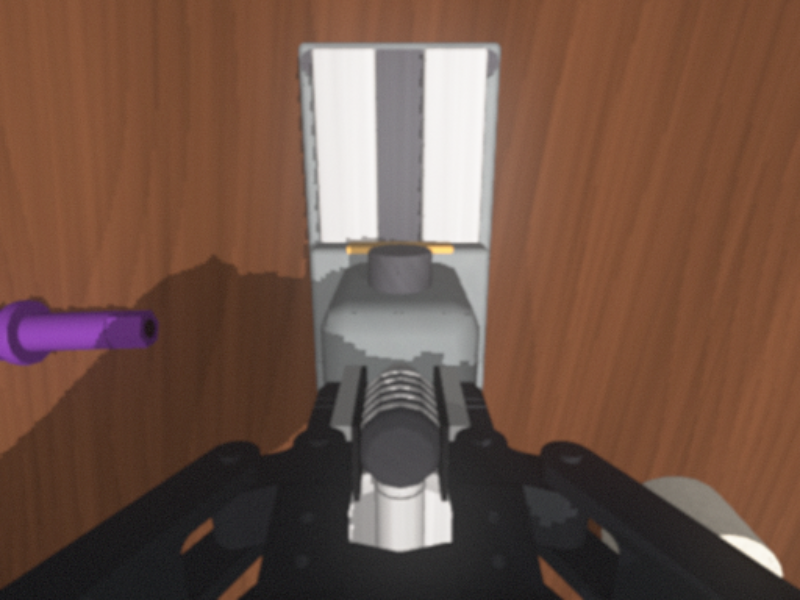

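Request:
move_arm --motion '[[[-0.3,1,-0.3],[0,0,0]],[[-0.5,2,-0.6],[0,0,0]],[[-0.5,2,-0.6],[0,0,0]]]'

```text
clock: 19.52
position: [0.5575, 0.2353, 0.1736]
tool_rot: [3.14, -0.005, 1.696]
force: [6.0, 17.1, -8.2]
grip_width: 0.0207
```

Request:
move_arm --motion '[[[0,0,0],[0,0,0]],[[0,0,0],[0,0,0]],[[0,0,0],[0,0,0]],[[0,0,0],[0,0,0]]]' --jaw 60

```text
clock: 20.02
position: [0.5571, 0.2321, 0.1731]
tool_rot: [-3.141, -0.0, 1.694]
force: [-0.5, -0.6, 0.1]
grip_width: 0.0598
```

```bash
python3 - <<'E'
from h import *
s=observe();print(s['clock'],s['position'],s['tool_rot'],s['force'],s['moment'],s['grip_width'])
E
```

```text
20.025 [0.55714855 0.23211781 0.17312255] [-3.14101160e+00 -1.49969053e-04  1.69390873e+00] [-0.46314151 -0.60422485  0.07912851] [ 0.01260162  0.01890754 -0.02864961] 0.05979761949433458
```

Request:
move_arm --motion '[[[0,0,12],[0,0,0]],[[0,0,50],[0,0,0]],[[-10,0,100],[0,0,0]],[[-40,-10,140],[0,0,0]],[[-80,-25,160],[0,0,0]],[[-110,-40,160],[0,0,0]],[[-110,-40,160],[0,0,0]],[[-110,-40,160],[0,0,0]]]'

```text
clock: 21.02
position: [0.4475, 0.1924, 0.3338]
tool_rot: [3.141, -0.0, 1.694]
force: [-0.4, -0.5, -1.4]
grip_width: 0.06
```

```bash
python3 - <<'E'
from h import *
import pickle
s5=snap('scene','s11');f=wsnap('w11');t=snap('top','t11');pickle.dump((s5,f,t),open('e.pkl','wb'))
s=cv2.imread('pics/s11.png')[185:245,260:380]
cv2.imwrite('pics/s11b.png',cv2.resize(s,(800,400),interpolation=cv2.INTER_CUBIC))
im=cv2.imread('pics/w11.png');cv2.imwrite('pics/w11b.png',cv2.resize(im,(800,600)))
s=observe();print(s['clock'],s['position'],s['force'])
E
```

```text
21.175 [0.44748251 0.19264541 0.33300629] [ 0.98934048 -0.33335116  0.72147949]
```

View pics/s11b.png

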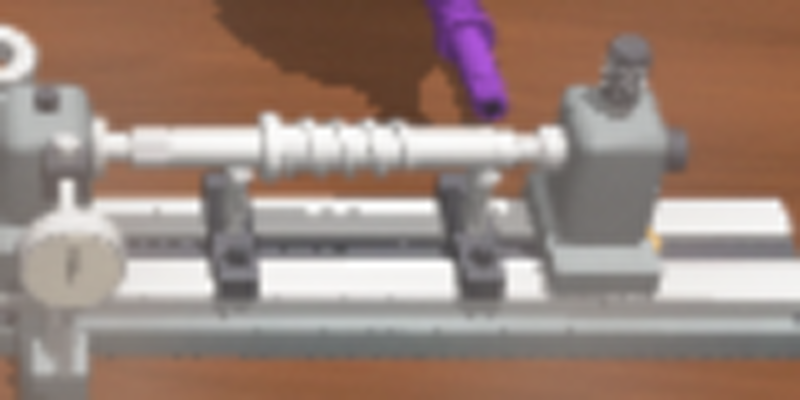

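View pics/w11b.png

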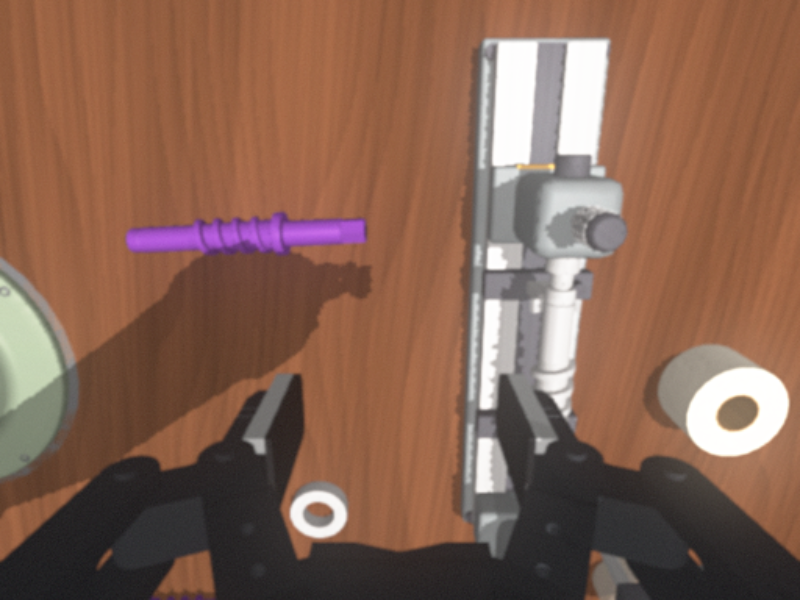

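```bash
python3 - <<'E'
from fit import *
s5,f,t5=pickle.load(open('e.pkl','rb'))
P=r.x
print('scene post/seat .075,.072',[proj(s5,pt(P,(0,.212-q,.182),0)).round(1) for q in (.070,.073,.075,.077)],'obs (354.5,192)')
print('wrist',[proj(f,pt(P,(0,.212-q,.182),0)).round(1) for q in (.070,.073,.075,.077)],'obs (388.5,147.2)')
print('drive face seated scene',proj(s5,pt(P,(0,-.1235,.11),0)),proj(s5,pt(P,(0,-.1235,.12),0)),'tip',proj(s5,pt(P,(0,.0845,.11),0)),proj(s5,pt(P,(0,.0845,.121),0)))
print('scale',proj(s5,pt(P,(0,-.1135,.11),0)))
im=cv2.imread('pics/s11.png')
cv2.imwrite('pics/e1.png',np.hstack([cv2.resize(im[195:220,262:302],(400,250),interpolation=cv2.INTER_CUBIC),cv2.resize(im[195:220,325:365],(400,250),interpolation=cv2.INTER_CUBIC)]))
w=cv2.imread('pics/w11.png');cv2.imwrite('pics/e2.png',cv2.resize(w[90:240,300:420],(480,600),interpolation=cv2.INTER_CUBIC))
E
```

```text
[0.57474657 0.09907441 0.1222875  0.00340099] 7.006557399719588
[[0.2, -0.3], [-0.2, -0.3], [0.3, 0.2], [0.1, 0.0], [-0.2, -0.8], [-0.3, -0.0], [0.5, -0.1], [0.3, -0.9], [-1.7, 0.3], [0.3, 1.5]]
rest_mid [0.5746 0.1006 0.11  ]
lay origin y+6 [0.574 0.105 0.11 ]
post [0.5493 0.3061 0.165 ]
post seated [0.558  0.2351 0.165 ]
dir -y [ 0.6967 -0.8935  0.    ]
scene post/seat .075,.072 [array([356.3, 191.4]), array([355.4, 191.4]), array([354.9, 191.4]), array([354.3, 191.4])] obs (354.5,192)
wrist [array([391.3, 142. ]), array([390.8, 145.6]), array([390.5, 147.9]), array([390.2, 150.2])] obs (388.5,147.2)
drive face seated scene [279.54120365 206.7199805 ] [279.70099268 204.57456024] tip [336.98870133 207.10768927] [337.43266925 204.75600194]
scale [282.31140519 206.73867638]
```

View pics/e1.png

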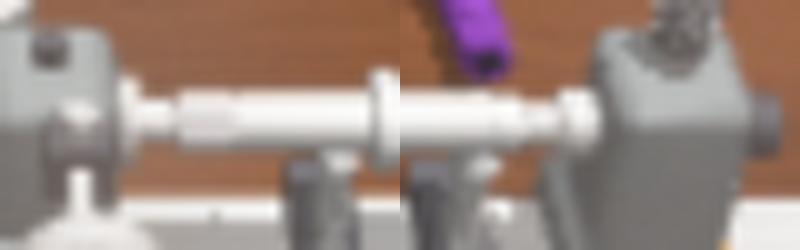

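View pics/e2.png

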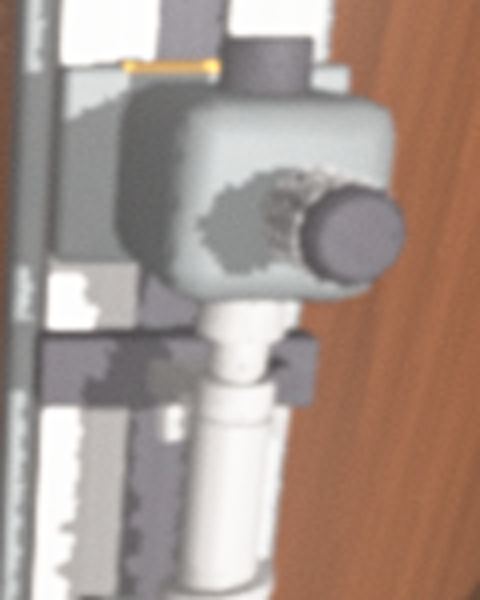

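Request:
move_arm --motion '[[[30,10,0],[0,0,0]],[[75,30,0],[0,0,0]],[[105,41,-30],[0,0,0]],[[110,43,-75],[0,0,0]],[[110,43,-120],[0,0,0]],[[110,43,-150],[0,0,0]],[[110,43,-159],[0,0,0]],[[110,43,-159],[0,0,0]],[[110,43,-159],[0,0,0]]]'

```text
clock: 22.3
position: [0.5577, 0.2356, 0.1753]
tool_rot: [3.141, -0.001, 1.694]
force: [0.4, -0.0, 0.2]
grip_width: 0.06
```

Request:
move_arm --motion '[[[0,0,0],[0,0,0]],[[0,0,0],[0,0,0]],[[0,0,0],[0,0,0]],[[0,0,0],[0,0,0]],[[0,0,0],[0,0,0]]]' --jaw 12 --grip_force 100

```text
clock: 22.92
position: [0.5576, 0.2355, 0.175]
tool_rot: [3.141, -0.001, 1.694]
force: [-0.5, -0.1, 9.8]
grip_width: 0.0201
```

Request:
move_arm --motion '[[[0,-0.7,0.3],[0,0,0]],[[0.1,-1.5,0.3],[0,0,0]],[[0.1,-1.5,0.3],[0,0,0]]]'

```text
clock: 23.3
position: [0.5576, 0.2353, 0.175]
tool_rot: [3.14, -0.003, 1.695]
force: [3.2, 8.0, 1.8]
grip_width: 0.0202
```

Request:
move_arm --motion '[[[0,-1,0],[0,0,0]],[[0,-2,0],[0,0,0]],[[0,-2,0],[0,0,0]]]'

```text
clock: 23.68
position: [0.5576, 0.2348, 0.1751]
tool_rot: [3.139, -0.005, 1.696]
force: [5.1, 16.7, -4.3]
grip_width: 0.0204
```

Request:
move_arm --motion '[[[0,-1,0],[0,0,0]],[[0,-2,0],[0,0,0]],[[0,-2,0],[0,0,0]]]'

```text
clock: 24.05
position: [0.5576, 0.2345, 0.1751]
tool_rot: [3.138, -0.008, 1.697]
force: [7.9, 26.0, -11.2]
grip_width: 0.02
```

Request:
move_arm --motion '[[[0,-1,0],[0,0,0]],[[0,-2,0],[0,0,0]],[[0,-2,0],[0,0,0]]]'

```text
clock: 24.42
position: [0.5576, 0.2341, 0.1751]
tool_rot: [3.138, -0.01, 1.698]
force: [10.0, 35.0, -17.0]
grip_width: 0.0204
```

Request:
move_arm --motion '[[[-0.1,1.5,-0.3],[0,0,0]],[[-0.3,3.5,-0.7],[0,0,0]],[[-0.3,5,-0.9],[0,0,0]],[[-0.3,5,-0.9],[0,0,0]]]'

```text
clock: 24.92
position: [0.5577, 0.2348, 0.175]
tool_rot: [3.139, -0.003, 1.695]
force: [0.5, 7.0, 11.2]
grip_width: 0.0202
```

Request:
move_arm --motion '[[[0,0,0],[0,0,0]],[[0,0,0],[0,0,0]],[[0,0,0],[0,0,0]],[[0,0,0],[0,0,0]]]' --jaw 60

```text
clock: 25.42
position: [0.5569, 0.2326, 0.1734]
tool_rot: [-3.141, -0.0, 1.694]
force: [0.0, 0.3, 0.8]
grip_width: 0.06
```

Request:
move_arm --motion '[[[0,0,12],[0,0,0]],[[0,0,50],[0,0,0]],[[-10,0,100],[0,0,0]],[[-40,-10,140],[0,0,0]],[[-80,-25,160],[0,0,0]],[[-110,-40,160],[0,0,0]],[[-110,-40,160],[0,0,0]],[[-110,-40,160],[0,0,0]]]'

```text
clock: 26.42
position: [0.4473, 0.1929, 0.3341]
tool_rot: [3.141, -0.0, 1.694]
force: [0.1, -0.1, 0.2]
grip_width: 0.0599
```

```bash
python3 - <<'E'
from h import *
s5=snap('scene','s12')
s=cv2.imread('pics/s12.png')
cv2.imwrite('pics/s12b.png',np.vstack([cv2.resize(s[140:260,90:410],(800,300),interpolation=cv2.INTER_CUBIC),cv2.resize(s[195:218,270:370],(800,184),interpolation=cv2.INTER_CUBIC)]))
s=observe();print(s['clock'],s['position'],s['force'])
E
```

```text
26.475 [0.44739526 0.19305552 0.33382644] [ 0.60619516  0.42776011 -0.45823   ]
```

View pics/s12b.png

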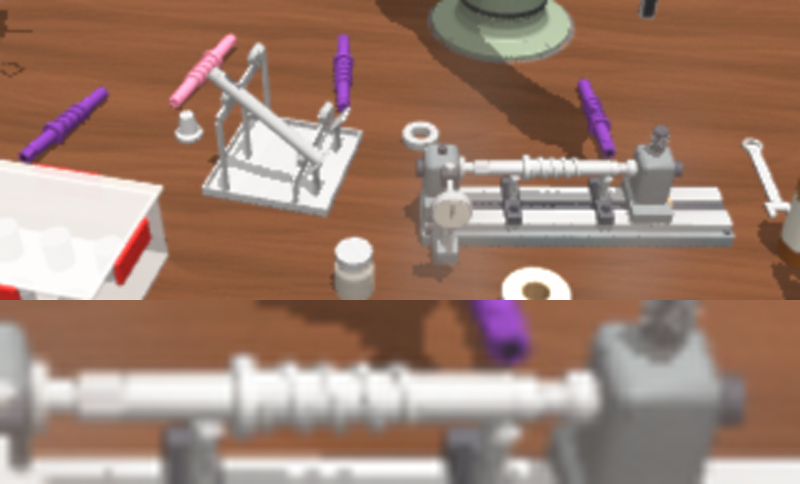

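The final picture shows the screw held between both points, with its drive end (left, about pixel 280,207) at the headstock. The plain shaft is still in the rack, the bystanders are unmoved, and the arm is clear.

```bash
python3 -c "
from h import *
print(job_done())"
```

```text
the job is handed in; nothing more can be done
None
```

The screw is out of the rack and held between both centre points, with its hexagonal drive end at the headstock. I handed the job in at about 26.5 s of the 51 s allowed.

**Laying down:** I laid the screw level in the V rests about 8 mm short of the headstock tip along the bench. I let it go there before touching the tailstock.

**Seating:** I gripped the tailstock post and slid it up to its hard stop. I then gripped it again and pushed to 35 N, well above the 6 to 12 N that sliding the screw takes. The force rose steadily from zero with only springy give and no further travel.

**Last checks:**
- **Tailstock:** after the first push, the pictures put it at about 0.075 m, the expected seated value.
- **Drive face:** it was within about 1 mm of its seated position, which is the limit of what the cameras can tell.
- **Surroundings:** in the last scene picture the plain shaft was in the rack, the bystanders in view had not visibly moved, and the arm was clear of everything. I did not check the bystanders by measurement.

**Disagreements:** while the screw was gripped, the cameras disagreed by 2 to 4 mm on where it sat along its axis. I corrected for that before laying it down. No check failed.

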